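# Clear the tube warmer's lid and hold it open

### The job

A rinsed beaker is lying in the wire cradle on the lid of the tube warmer: first put it upside down over the drying peg, its rim flat on the block, and let go of it. Then raise the warmer's lid by its front handle to 40 degrees and finish while still holding it there with the gripper, because the lid falls shut when let go and a colleague is about to take the tubes out. Leave everything else on the bench where it is.

Things in the scene. Friction and masses are not known exactly. Their poses are not given: they have to be found in the camera images.
- beaker: A plain white plastic beaker, a straight cylinder, 50 mm outside diameter, 90 mm long, wall 3 mm, bottom 5 mm, about 70 g, open at one end. Its origin is the middle of its axis. Its x axis runs along the cylinder from the closed bottom to the open mouth; at the start it lies level on the wire cradle on the lid, mouth pointing away from the lid's handle.
- beaker_center (a point): The middle of the beaker's axis, 45 mm from bottom and from rim; axes as beaker (x towards the mouth). At the start it is 40 mm above the lid's top face. The cradle is two 10 mm steel wires along the beaker, 36 mm apart, centred 16 mm above the lid, so both sides of the beaker are free for fingers.
- beaker_rim (a point): Centre of the beaker's open mouth, 45 mm from the centre along its x axis.
- peg_foot (a point): Foot of the drying peg, at the centre of the top face of its fixed white block (110 x 110 mm, 30 mm high). The steel peg, 18 mm in diameter, stands 60 mm up from this point along z. When the upside-down beaker is fully down its rim rests on the block at this height and its bottom is 90 mm above it.
- lid_handle (a point): Point to grip on the lid's handle: a flat black bar 26 mm wide (along the hinge), 14 mm thick, reaching 60 mm straight out beyond the lid's front edge, free above, below and on both sides; the point is its mid-width, mid-thickness, 35 mm out from the lid's edge. The lid's axes: x from the handle towards the hinge, y along the hinge line, z out of the lid's upper face; they turn with the lid.
- lid_hinge (a point): Middle of the lid's hinge line, at the far side of the warmer; axes as the lid (y along the hinge). The handle point is 236 mm from it towards -x and 3 mm up. The warmer is a fixed white box 200 x 240 mm, 95 mm high, its lid a grey plate 200 x 240 x 12 mm of 0.4 to 0.65 kg. The hinge line is at the height of the box's top.
- lid (a joint): Opening angle of the lid in rad: 0 shut and level, growing as the handle goes up (40 degrees = 0.698), stop at 1.3. No spring: the lid falls shut by its weight from any angle (about 2 to 3 N at the handle).
- squat_pot: Bystander, to be left alone: white open pot, 64 mm wide, 45 mm high, upright, 95 to 110 mm from the peg; origin on its underside, near its middle.
- pipette: Bystander, to be left alone: pipette lying flat along its x axis, 240 mm long, its thin black tip end 155 mm from the origin; origin on its underside, near its middle.
- marker: Bystander, to be left alone: marker pen lying flat, 125 mm long; origin on its underside, near its middle.
Mind the look-alikes: they are no part of the job. Leave any purple look-alike of the beaker alone. What is shaped like the part that bears peg_foot but green or purple is not meant.

How it is judged (in metres and radians):
On the way:
1. the beaker stands upside down over the drying peg, rim on the block, let go (horizontal distance between beaker_rim and peg_foot below 0.018 m and z of beaker_rim in the frame of peg_foot below 0.007 m and z of beaker_center in the frame of peg_foot above 0.04 m and contact force between the fingers and beaker below 0.05 N and linear speed of beaker below 0.03 m/s), for 0.3 s.
At the end, for the whole second after the job is handed in: The beaker stands upside down over the peg, rim on the block within 7 mm and centred within 18 mm, untouched; the lid is held still by the fingers (over 0.5 N) at 40 degrees give or take 5, with nothing else propping it (all of step 1 and value of joint lid between 0.611 and 0.785 rad and velocity of joint lid between -0.05 and 0.05 rad/s and contact force between the fingers and lid above 0.5 N); the arm keeps its last pose, push and grip.
It fails at once if the lid is raised (over 0.25 rad) before the beaker is at the drying peg (value of joint lid above 0.25 rad and distance between beaker_center and peg_foot above 0.1 m).
It fails at once if a bystander is shifted by more than 40 mm (distance of any of squat_pot, pipette, marker from where it was at the start of the episode above 0.04 m).
It also fails if it takes over 72 s, if anything falls off the work surface, if the arm or the gripper's body presses on something with over 40 N, if the wrist force passes 120 N, or if a joint passes its speed limit or range.

### The arm

A 7-joint arm with a two-finger parallel gripper is mounted at the origin on the work surface. World frame = base frame: x ahead of the robot, y to its left, z up, the work surface at z = 0. Lengths are in m, angles in degrees, forces in N, time in s.
With the tool pointing down it reaches from about 0.425 to 0.875 m from the base axis. Payload 4.7 kg.
Tool frame: the origin (TCP) lies midway between the tips of the shut fingers; the grasp point (between the pads) lies 19 mm behind it; z points along the fingers, y is the direction in which the jaws open and shut (so a half turn about z gives the same grasp; the last joint's range is limited). The gripper opens to 87 mm and grips with 3 to 60 N. Pads are 19 mm wide; open, the fingers measure 117 mm over their backs; the gripper's body (75 mm by 190 mm) begins 51 mm behind the grasp point.
Start: joints at [-74.593, 18.392, -4.016, 83.108, 1.295, 78.541, -3.26], TCP at [0.164, 0.629, 0.223] pointing down, gripper open.
Joint ranges: [-163.93, 163.93], [-17.29, 119.83], [-79.2, 71.16], [3.27, 140.29], [-89.18, 269.18], [5.43, 117.66], [-154.24, 154.24]. Speed limits (degrees/s): [147.25, 147.25, 180, 180, 180, 180, 180].

### API

Orientations are given as [roll, pitch, yaw] about the fixed x, y, z axes, in that order (R = Rz(yaw) Ry(pitch) Rx(roll)).
In Python, from cell import env gives the robot as it stands. The module is installed in compiled form; this text tells all that it offers.
- The arm moves only by the tool servo_tool, never from a script. Its argument "plan" is a list of rows, each a list of 3 entries, a list of its own where there are three numbers: the opening, from 0 (shut) to 1 (fully open), then the shift along the tool's x, y, z in cm, then the turn, a rotation vector about the tool's x, y, z in degrees. A call has 1 to 20 rows; each row shifts and turns the pose as measured when the row begins, along the tool's axes as they then stand; what a row does not reach is not made up. A row lasts 1/12 s, in which the tool goes at most 41.7 mm and 7.16 degrees, less where a joint would pass 70% of its speed; a pose out of reach is approached as far as the arm can. A call is refused whole if a number of a shift passes 4.17 or a number of a turn 7.16, either way. A call with a gripper value outside its range is refused whole. The fingers move at their own pace and stop on an object; "force" is the grip in N (left out, the last holds). Time passes only in rows, so rows that do not move let the fingers close. It gives the time, the measured TCP pose, the force and the opening at its end, in the units of the state.
- env.get_obs(): the state, without advancing time (a new reading comes with each control period).
- env.read_camera(name): name is "scene" or "top" or "wrist"; returns a dict with "image" (384x512x3 uint8, blue, green, red), "fx", "fy", "cx", "cy" (pixels), "rvec" (rotation vector, rad) and "tvec" (3), from world to camera coordinates, as OpenCV has them; the wrist camera has in their place "T_tool_cam" (4x4, takes a point from camera to tool coordinates, whose origin is the TCP and whose axes are the flange's). Camera axes: x right, y down, z forward; pixel columns grow to the right and rows downward; lengths in m; the calibration is good to about 2 mm. A picture is of the moment at which its call begins: read the wrist's pose just before it. There is no depth.
- env.sign_off(): hands the job in, once; it reports no verdict.
The state is a dict: "time_s": time; "qpos": joint angles; "joint_velocities": joint speeds; "effort": joint torques, N m; "tool_pos": TCP position; "tool_rot": TCP orientation; "force": force on the tool from outside, world axes, zero at the start; "wrist_torque": the same for the moment, N m; "grip_width": finger opening in m.
Only numpy, scipy, OpenCV 4.12 (cv2) and the standard library are available. Lean on these libraries where they do the work, as an engineer would, in place of code of your own. Each camera call takes 0.05 s, during which the arm holds its last target. There are 200 camera calls.

## Working session

There is one attempt and no reset: what is moved stays moved. The work goes in short steps, Python scripts to look and compute and a tool call to move; the robot and the scene stay as the last step left them, time stands still between calls to the robot, and variables do not carry over. Pictures are saved under pics/ and viewed, about 8 in all and at most 12, crops included, and the job is handed in when it is done.

Besides the shell and the picture viewer there is one more tool, called after ">>>" by a JSON object that holds its "method" and its "body". servo_tool: Moves the arm, as the interface text tells. Its arguments: {"type":"object","properties":{"plan":{"type":"array"},"force":{"type":"number"}},"required":["plan"]}

```bash
mkdir -p pics; python3 - <<'E'
from cell import env
import cv2,numpy as np
o=env.get_obs();print({k:np.round(o[k],3).tolist() for k in ('time_s','tool_pos','tool_rot','force','grip_width')})
for n in('scene','top'):
    r=env.read_camera(n);cv2.imwrite(f'pics/{n}1.png',r['image'])
    R=cv2.Rodrigues(np.array(r['rvec']))[0];print(n,r['fx'],r['cx'],r['cy'],(-R.T@np.ravel(r['tvec'])).round(3),R.round(3).tolist())
r=env.read_camera('wrist');print(np.round(r['T_tool_cam'],3).tolist(),r['fx'])
E
```

```text
{'time_s': 0.0, 'tool_pos': [0.164, 0.628, 0.221], 'tool_rot': [-179.891, 0.004, 165.403], 'force': [-0.369, 1.151, -0.861], 'grip_width': 0.087}
scene 419.2687767127307 253.8106396775929 188.51344117201734 [1.257 0.216 1.158] [[-0.349, 0.937, 0.008], [0.747, 0.284, -0.601], [-0.566, -0.204, -0.799]]
top 396.0001731918643 253.89076036915728 192.51676482721138 [ 0.327 -0.078  1.157] [[0.042, -0.999, -0.0], [-0.974, -0.041, -0.223], [0.222, 0.01, -0.975]]
[[0.0, -0.968, -0.25, 0.068], [1.0, 0.0, -0.001, -0.001], [0.001, -0.25, 0.968, -0.162], [0.0, 0.0, 0.0, 1.0]] 298.51975572371924
```

View pics/scene1.png

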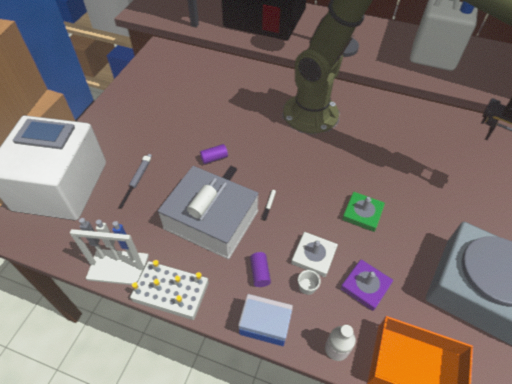

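View pics/top1.png

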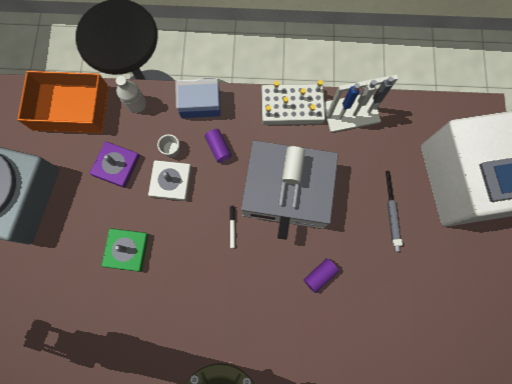

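The views show the warmer at top-view (290,185), with its handle at (284,228) pointing to the robot, and the white beaker at (293,165). The white peg block is at (170,180), the pot at (168,147) and the marker at (233,228). I'll enlarge these for precise pixels.

```bash
python3 - <<'E'
import cv2
t=cv2.imread('pics/top1.png')
c=cv2.resize(t[125:245,145:345],None,fx=4,fy=4,interpolation=cv2.INTER_CUBIC)
for i in range(0,200,20): cv2.putText(c,str(145+i),(i*4,10),0,.4,(0,255,255));cv2.line(c,(i*4,12),(i*4,20),(0,255,255))
for i in range(0,120,20): cv2.putText(c,str(125+i),(0,i*4+4),0,.4,(0,255,255));cv2.line(c,(25,i*4),(33,i*4),(0,255,255))
cv2.imwrite('pics/topc.png',c)
E
```

```text
(no output)
```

View pics/topc.png

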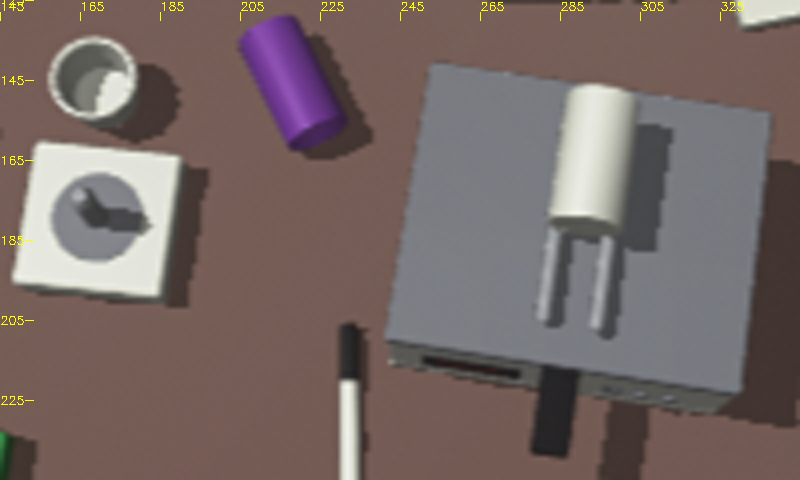

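```bash
cat >h.py <<'E'
from cell import env
import cv2,numpy as np
from scipy.spatial.transform import Rotation as Ro
def bp(r,px,z):
    R=cv2.Rodrigues(np.array(r['rvec']))[0];C=-R.T@np.ravel(r['tvec'])
    p=np.array(px,float).reshape(-1,2)
    d=np.c_[(p[:,0]-r['cx'])/r['fx'],(p[:,1]-r['cy'])/r['fy'],np.ones(len(p))]@R
    return C+d*((z-C[2])/d[:,2])[:,None]
E
python3 - <<'E'
from h import *
r=env.read_camera('top')
f=lambda L:np.array(L)/4+[145,125]-.125*3
b=bp(r,f([(37,142),(183,157),(160,298),(13,283)]),.03);print(b.round(4),b.mean(0),np.linalg.norm(np.diff(b,axis=0),axis=1))
l=bp(r,f([(430,62),(770,112),(740,392),(387,340)]),.107);print('lid',l.round(4),l.mean(0),np.linalg.norm(np.diff(l,axis=0),axis=1))
print('handle',bp(r,f([(531,455),(568,458),(540,368),(578,372)]),.105).round(4))
print('beaker axis',bp(r,f([(602.5,92),(585.5,221)]),.147).round(4),'top ends',bp(r,f([(602,84),(586,214)]),.172).round(4))
for a,c in((l[0],l[3]),(l[1],l[2])): d=a-c;print(np.degrees(np.arctan2(d[1],d[0])))
d=l[0]-l[1];print(np.degrees(np.arctan2(d[1],d[0])))
E
```

```text
[[0.6702 0.2344 0.03  ]
 [0.6632 0.125  0.03  ]
 [0.5557 0.1334 0.03  ]
 [0.5624 0.2413 0.03  ]] [0.6128742  0.18351563 0.03      ] [0.10966436 0.10773213 0.10816684]
lid [[ 0.7168 -0.0566  0.107 ]
 [ 0.6899 -0.2947  0.107 ]
 [ 0.4923 -0.2737  0.107 ]
 [ 0.5177 -0.0362  0.107 ]] [ 0.60417361 -0.16529649  0.107     ] [0.23957207 0.19868884 0.23886039]
handle [[ 0.4446 -0.1354  0.105 ]
 [ 0.4437 -0.16    0.105 ]
 [ 0.5033 -0.1398  0.105 ]
 [ 0.5016 -0.1654  0.105 ]]
beaker axis [[ 0.6855 -0.1741  0.147 ]
 [ 0.5955 -0.1646  0.147 ]] top ends [[ 0.6821 -0.1713  0.172 ]
 [ 0.5935 -0.1627  0.172 ]]
-5.853150229269658
-6.055409189039895
83.56422596809348
```

>>> {"method": "servo_tool", "body": {"plan": [[1, [-2, 0, -0.5], [0, 0, 1.75]], [1, [-4, 0, -0.5], [0, 0, 3.5]], [1, [-4, 0, -0.5], [0, 0, 3.5]], [1, [-4, 0, -0.5], [0, 0, 3.5]], [1, [-4, 0, -0.5], [0, 0, 3.5]], [1, [-4, 0, -0.5], [0, 0, 3.5]], [1, [-4, 0, -0.5], [0, 0, 3.5]], [1, [-4, 0, -0.5], [0, 0, 3.5]], [1, [-4, 0, -0.5], [0, 0, 3.5]], [1, [-4, 0, -0.5], [0, 0, 3.5]], [1, [-4, 0, -0.5], [0, 0, 3.5]], [1, [-4, 0, -0.5], [0, 0, 3.5]], [1, [-4, 0, -0.5], [0, 0, 3.5]], [1, [-4, 0, -0.5], [0, 0, 3.5]], [1, [-4, 0, -0.5], [0, 0, 3.5]], [1, [-4, 0, -0.5], [0, 0, 3.5]], [1, [-4, 0, -0.5], [0, 0, 3.5]], [1, [-4, 0, -0.5], [0, 0, 3.5]], [1, [-4, 0, -0.5], [0, 0, 3.5]], [1, [0, 0, 0], [0, 0, 0]]]}}

```text
time_s: 1.87
tool_pos: [0.6556, 0.101, 0.3162]
tool_rot: [-179.9, 0.8, 96.4]
force: [0.0, -2.7, -0.5]
grip_width: 0.087
```

```bash
cat >>h.py <<'E'
def T(p,rpy):
    M=np.eye(4);M[:3,:3]=Ro.from_euler('xyz',rpy,degrees=True).as_matrix();M[:3,3]=p;return M
def cur():
    o=env.get_obs();return T(o['tool_pos'],o['tool_rot']),o
def twist(A,B):
    "constant tool-frame twist from A to B: rows needed, cm/row, deg/row (row = v,w from exact screw step)"
    from scipy.linalg import logm,expm
    D=np.linalg.inv(A)@B;L=np.real(logm(D));
    w=np.degrees([L[2,1],L[0,2],L[1,0]]);
    n=int(np.ceil(max(np.abs(w).max()/6.5,np.abs(L[:3,3]).max()/.038,1)))
    S=expm(L/n);print('n',n,'shift cm',(S[:3,3]*100).round(2),'turn',(w/n).round(2),'| total one-go shift',(D[:3,3]*100).round(2),'turn',w.round(1))
def down(p,yaw,tilt): # tool down, tool x at yaw, tilted so that tool z leans by tilt toward yaw direction
    M=T(p,[180,0,yaw]);M[:3,:3]=M[:3,:3]@Ro.from_euler('y',tilt,degrees=True).as_matrix();return M
E
python3 - <<'E'
from h import *
A,o=cur();print(np.round(o['qpos'],1))
B=down([.60,-.165,.32],-6.1,0);twist(A,B)
print(down([0,0,0],-6.1,60)[:3,:3].round(2))
E
```

```text
[-30.4  19.7  25.9  72.9  -7.6  89.3   0.7]
n 16 shift cm [-1.69  0.97 -0.01] turn [0.04 0.04 6.41] | total one-go shift [-2.581e+01 -8.520e+00  1.000e-02] turn [  0.7   0.7 102.5]
[[ 0.5  -0.11  0.86]
 [-0.05 -0.99 -0.09]
 [ 0.87  0.   -0.5 ]]
```

>>> {"method": "servo_tool", "body": {"plan": [[1, [-1.7, 1, 0], [0, 0, 6.4]], [1, [-1.7, 1, 0], [0, 0, 6.4]], [1, [-1.7, 1, 0], [0, 0, 6.4]], [1, [-1.7, 1, 0], [0, 0, 6.4]], [1, [-1.7, 1, 0], [0, 0, 6.4]], [1, [-1.7, 1, 0], [0, 0, 6.4]], [1, [-1.7, 1, 0], [0, 0, 6.4]], [1, [-1.7, 1, 0], [0, 0, 6.4]], [1, [-1.7, 1, 0], [0, 0, 6.4]], [1, [-1.7, 1, 0], [0, 0, 6.4]], [1, [-1.7, 1, 0], [0, 0, 6.4]], [1, [-1.7, 1, 0], [0, 0, 6.4]], [1, [-1.7, 1, 0], [0, 0, 6.4]], [1, [-1.7, 1, 0], [0, 0, 6.4]], [1, [-1.7, 1, 0], [0, 0, 6.4]], [1, [-1.7, 1, 0], [0, 0, 6.4]], [1, [0, 0, 0], [0, 0, 0]]]}}

```text
time_s: 3.28
tool_pos: [0.5864, -0.194, 0.3209]
tool_rot: [178.8, -0.1, -12.3]
force: [0.0, -1.8, 2.0]
grip_width: 0.0873
```

```bash
python3 - <<'E'
from h import *
A,o=cur();print(np.round(o['qpos'],1))
r=env.read_camera('wrist');cv2.imwrite('pics/w1.png',r['image'])
twist(A,down([.59,-.165,.30],-6.1,60))
# predicted pixels of estimates
Tc=A@np.array(r['T_tool_cam'])
for n,P in dict(bc=(.638,-.1675,.147),handle=(.4695,-.1505,.098),bot=(.5955,-.1646,.147),rim=(.6855,-.1741,.147)).items():
    q=np.linalg.inv(Tc)@np.r_[P,1];print(n,(q[:2]/q[2]*r['fx']+[r['cx'],r['cy']]).round(1))
E
```

```text
[-25.   16.7  51.2  80.6 -11.7  88.5 -77.1]
n 10 shift cm [-0.11 -0.29  0.19] turn [ 0.44  5.99 -0.5 ] | total one-go shift [-0.26 -2.95  2.03] turn [ 4.4 59.9 -5. ]
bc [217.2 140. ]
handle [238.1 259. ]
bot [223.8 177.4]
rim [212.3  94.5]
```

View pics/w1.png

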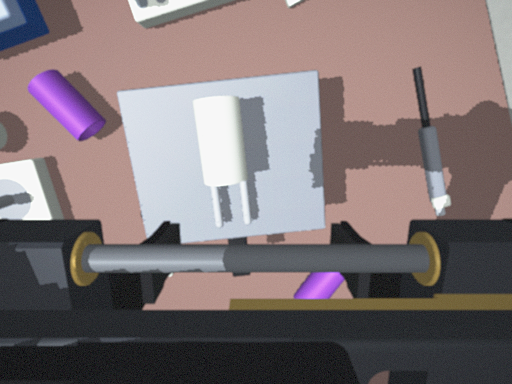

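The wrist view shows the beaker axis from (218,98) to (225,183), within about 3 px (3 mm) of the prediction. The handle is at (238,255), as expected. Next I tilt the tool.

>>> {"method": "servo_tool", "body": {"plan": [[1, [-0.1, -0.3, 0.2], [0.4, 6, -0.5]], [1, [-0.1, -0.3, 0.2], [0.4, 6, -0.5]], [1, [-0.1, -0.3, 0.2], [0.4, 6, -0.5]], [1, [-0.1, -0.3, 0.2], [0.4, 6, -0.5]], [1, [-0.1, -0.3, 0.2], [0.4, 6, -0.5]], [1, [-0.1, -0.3, 0.2], [0.4, 6, -0.5]], [1, [-0.1, -0.3, 0.2], [0.4, 6, -0.5]], [1, [-0.1, -0.3, 0.2], [0.4, 6, -0.5]], [1, [-0.1, -0.3, 0.2], [0.4, 6, -0.5]], [1, [-0.1, -0.3, 0.2], [0.4, 6, -0.5]], [1, [0, 0, 0], [0, 0, 0]]]}}

```text
time_s: 4.25
tool_pos: [0.5988, -0.1504, 0.3037]
tool_rot: [-179.7, -45.3, -4.7]
force: [-0.8, -1.1, -0.2]
grip_width: 0.0868
```

```bash
python3 - <<'E'
from h import *
A,o=cur();print(np.round(o['qpos'],1),A[:3,:3].round(3).tolist())
f=np.array([np.cos(np.radians(-6.1)),np.sin(np.radians(-6.1)),0]);g=np.array([.638,-.169,.147])-.010*f
tz=f*np.sin(np.pi/3)-[0,0,.5]
B=down(g+.019*tz,-6.1,60);print(B[:3,3]);C=B.copy();C[2,3]+=.09
twist(A,C)
E
```

```text
[  8.7 -17.2   6.8 122.  -12.5  31.1 -70.4] [[0.702, -0.078, 0.708], [-0.058, -0.997, -0.052], [0.71, -0.004, -0.704]]
[ 0.64441794 -0.16968588  0.1375    ]
n 3 shift cm [-0.95  0.51  2.84] turn [-0.48  4.92  0.27] | total one-go shift [-2.1  1.6  8.7] turn [-1.5 14.7  0.8]
```

>>> {"method": "servo_tool", "body": {"plan": [[1, [-1, 0.5, 2.9], [0, 2, 0]], [1, [-1, 0.5, 2.9], [-0.5, 4, 0]], [1, [-1, 0.5, 2.9], [-0.5, 5, 0]], [1, [0, 0, 0], [0, 4, 0]], [1, [0, 0, 0], [0, 0, 0]]]}}

```text
time_s: 4.67
tool_pos: [0.6372, -0.157, 0.2514]
tool_rot: [-179.4, -56.2, -4.1]
force: [0.3, -0.1, -1.1]
grip_width: 0.0869
```

```bash
cat >>h.py <<'E'
def gB(tilt,up):
    f=np.array([np.cos(np.radians(-6.1)),np.sin(np.radians(-6.1)),0]);g=np.array([.638,-.169,.147])-.010*f
    a=np.radians(tilt);return down(g+.019*(f*np.sin(a)-np.array([0,0,np.cos(a)]))+[0,0,up],-6.1,tilt)
E
python3 - <<'E'
from h import *
A,o=cur();print(np.round(o['qpos'],1),A[:3,:3].round(3).tolist())
twist(A,gB(60,.05))
E
```

```text
[-13.  -14.1  28.7 131.2 -42.1   8.6 -36.5] [[0.555, -0.062, 0.829], [-0.04, -0.998, -0.049], [0.831, -0.006, -0.557]]
n 2 shift cm [-2.46  0.62  2.07] turn [-1.16  1.91  0.52] | total one-go shift [-4.86  1.26  4.22] turn [-2.3  3.8  1. ]
```

```bash
python3 - <<'E'
from h import *
A,o=cur()
twist(A,gB(50,.05))
E
```

```text
n 2 shift cm [-2.54  0.62  2.18] turn [-1.11 -3.09  0.62] | total one-go shift [-5.19  1.26  4.21] turn [-2.2 -6.2  1.2]
```

>>> {"method": "servo_tool", "body": {"plan": [[1, [-1.3, 0.4, 1.1], [-0.6, -1.5, 0.3]], [1, [-1.3, 0.4, 1.1], [-0.6, -1.5, 0.3]], [1, [-1.3, 0.4, 1.1], [-0.6, -1.5, 0.3]], [1, [-1.3, 0.4, 1.1], [-0.6, -1.5, 0.3]], [1, [0, 0, 0], [0, 0, 0]]]}}

```text
time_s: 5.08
tool_pos: [0.6485, -0.162, 0.1868]
tool_rot: [-179.9, -50.0, -5.2]
force: [-0.4, 0.5, -0.5]
grip_width: 0.0868
```

```bash
python3 - <<'E'
from h import *
A,o=cur();print(np.round(o['qpos'],1))
r=env.read_camera('scene');w=env.read_camera('wrist')
a=cv2.resize(r['image'][110:280,120:350],(600,443));cv2.imwrite('pics/s2.png',np.vstack([a,cv2.resize(w['image'],(600,450))])[:, :])
im=np.hstack([cv2.resize(r['image'][110:280,120:320],(400,340)),cv2.resize(w['image'],(400,300))[:, :] if 0 else cv2.copyMakeBorder(cv2.resize(w['image'],(400,300)),0,40,0,0,0)]);cv2.imwrite('pics/s2.png',im)
twist(A,gB(50,.0))
E
```

```text
[-15.   -5.7  30.7 129.4 -44.8   8.7 -36.6]
n 2 shift cm [-2.16  0.4   1.47] turn [-0.39 -0.01  0.29] | total one-go shift [-4.32  0.8   2.94] turn [-0.8 -0.   0.6]
```

View pics/s2.png

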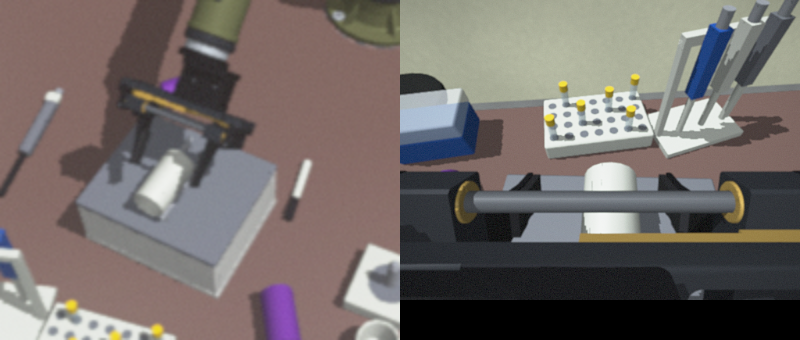

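The fingers straddle the beaker, which sits about 8 mm off jaw centre, as computed. Now I descend and grip.

>>> {"method": "servo_tool", "body": {"plan": [[1, [-0.8, 0.5, 0.5], [-0.4, 0, 0.3]], [1, [-0.9, 0.3, 0.6], [-0.4, 0, 0.3]], [1, [-0.9, 0, 0.6], [0, 0, 0]], [1, [-0.9, 0, 0.6], [0, 0, 0]], [1, [-0.8, 0, 0.6], [0, 0, 0]], [1, [0, 0, 0], [0, 0, 0]]]}}

```text
time_s: 5.68
tool_pos: [0.6492, -0.1701, 0.1557]
tool_rot: [-179.6, -51.0, -6.3]
force: [-0.4, -0.5, -0.6]
grip_width: 0.0869
```

```bash
python3 - <<'E'
from h import *
A,o=cur();print(np.round(o['qpos'],1))
twist(A,gB(50,.0))
E
```

```text
[-41.9  -4.3  59.2 132.  -88.4   6.5   8.1]
n 1 shift cm [-2.05  0.01  0.79] turn [-0.26 -1.01 -0.13] | total one-go shift [-2.05  0.01  0.79] turn [-0.3 -1.  -0.1]
```

```bash
python3 - <<'E'
from h import *
A,o=cur()
twist(A,gB(42,.0))
E
```

```text
n 2 shift cm [-1.14  0.01  0.43] turn [-0.13 -4.5  -0.06] | total one-go shift [-2.31  0.02  0.77] turn [-0.3 -9.  -0.1]
```

>>> {"method": "servo_tool", "body": {"plan": [[1, [-0.3, 0, 0], [0, -3, 0]], [1, [-0.5, 0, 0.2], [0, -3, 0]], [1, [-0.7, 0, 0.3], [0, -3, 0]], [1, [-0.8, 0, 0.3], [0, 0, 0]], [1, [0, 0, 0], [0, 0, 0]]]}}

```text
time_s: 6.1
tool_pos: [0.6499, -0.163, 0.1506]
tool_rot: [-179.0, -48.1, -5.7]
force: [-0.3, -0.1, -0.3]
grip_width: 0.0869
```

```bash
python3 - <<'E'
from h import *
A,o=cur();print(np.round(o['qpos'],1))
twist(A,gB(42,.0))
E
```

```text
[-33.7  -2.3  50.8 130.  -62.8   9.2 -18.5]
n 1 shift cm [-1.89  0.73  0.54] turn [-1.26 -6.11  0.31] | total one-go shift [-1.89  0.73  0.54] turn [-1.3 -6.1  0.3]
```

>>> {"method": "servo_tool", "body": {"plan": [[1, [-0.3, 0.2, 0], [-0.4, -3, 0]], [1, [-0.5, 0.2, 0.2], [-0.4, -3, 0]], [1, [-0.5, 0.2, 0.2], [-0.4, 0, 0]], [1, [-0.5, 0.1, 0.1], [0, 0, 0]], [1, [0, 0, 0], [0, 0, 0]]]}}

```text
time_s: 6.52
tool_pos: [0.6465, -0.1654, 0.1444]
tool_rot: [-179.5, -45.4, -5.5]
force: [-0.8, 0.2, -0.6]
grip_width: 0.0871
```

```bash
python3 - <<'E'
from h import *
A,o=cur();print(np.round(o['qpos'],1))
twist(A,gB(42,.0))
E
```

```text
[-29.6  -1.3  46.6 128.5 -46.1  11.1 -35.7]
n 1 shift cm [-1.2   0.45  0.42] turn [-0.86 -3.37  0.43] | total one-go shift [-1.2   0.45  0.42] turn [-0.9 -3.4  0.4]
```

>>> {"method": "servo_tool", "body": {"plan": [[1, [-0.4, 0.2, 0.1], [-0.4, -2, 0.2]], [1, [-0.5, 0.2, 0.2], [-0.4, -2, 0.2]], [1, [-0.5, 0.2, 0.2], [0, 0, 0]], [1, [-0.2, 0.1, 0.1], [0, 0, 0]], [1, [0, 0, 0], [0, 0, 0]]]}}

```text
time_s: 6.93
tool_pos: [0.6389, -0.1712, 0.1314]
tool_rot: [-179.7, -41.6, -6.3]
force: [0.5, -0.7, -0.5]
grip_width: 0.0873
```

```bash
python3 - <<'E'
from h import *
A,o=cur();print(np.round(o['qpos'],1),A[:3,1])
twist(A,gB(42,.0))
E
```

```text
[-27.6   0.2  45.  127.  -33.6  14.1 -49. ] [-0.10663956 -0.9942889  -0.00419326]
n 1 shift cm [ 0.21 -0.21 -0.  ] turn [-0.16  0.42 -0.18] | total one-go shift [ 0.21 -0.21 -0.  ] turn [-0.2  0.4 -0.2]
```

>>> {"method": "servo_tool", "body": {"plan": [[1, [0.2, -0.2, 0], [0, 0, 0]], [0, [0, 0, 0], [0, 0, 0]], [0, [0, 0, 0], [0, 0, 0]], [0, [0, 0, 0], [0, 0, 0]], [0, [0, 0, 0], [0, 0, 0]], [0, [0, 0, 0], [0, 0, 0]], [0, [0, 0, 0], [0, 0, 0]], [0, [0, 0, 0], [0, 0, 0]]], "force": 20}}

```text
time_s: 7.6
tool_pos: [0.6415, -0.1703, 0.1348]
tool_rot: [-179.6, -41.8, -6.5]
force: [-0.5, -2.5, -1.0]
grip_width: 0.0503
```

>>> {"method": "servo_tool", "body": {"plan": [[0, [0.7, 0, -0.7], [0, 0, 0]], [0, [1.3, 0, -1.5], [0, 0, 0]], [0, [2, 0, -2.2], [0, 0, 0]], [0, [2, 0, -2.2], [0, -2, 0]], [0, [2, 0, -2.2], [0, -4, 0]], [0, [1.5, 0, -2.2], [0, -5, 0]], [0, [1, 0, -2], [0, -6, 0]], [0, [0, 0, 0], [0, -6, 0]], [0, [0, 0, 0], [0, -6, 0]], [0, [0, 0, 0], [0, -6, 0]], [0, [0, 0, 0], [0, 0, 0]]]}}

```text
time_s: 8.52
tool_pos: [0.6344, -0.1661, 0.3003]
tool_rot: [-179.6, -4.3, -6.1]
force: [1.2, 2.0, -3.7]
grip_width: 0.0502
```

```bash
python3 - <<'E'
from h import *
A,o=cur();print(np.round(o['qpos'],1),o['grip_width'])
w=env.read_camera('wrist');cv2.imwrite('pics/w3.png',w['image'])
E
```

```text
[-18.6  16.7  40.2  80.7 -12.2  82.4 -74.9] 0.05020848516792992
```

View pics/w3.png

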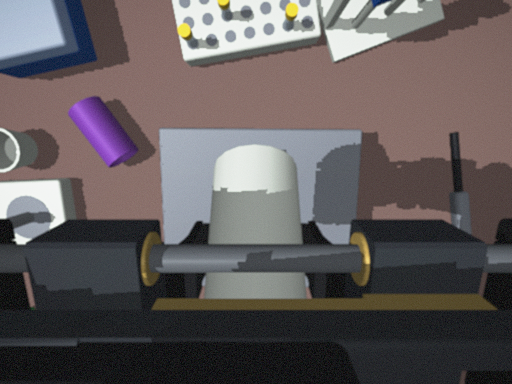

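```bash
cat >>h.py <<'E'
A0=T([.6415,-.1703,.1348],[-179.6,-41.8,-6.5]); B0=T([.638,-.169,.148],[0,0,-6.1]); TB=np.linalg.inv(A0)@B0
PEG=np.array([.613,.1835,.03])
def place(psi,turn,up,peg=PEG): # turn: 90 = mouth straight down
    return T(peg+[0,0,.045+up],[0,turn,psi])@np.linalg.inv(TB)
E
python3 - <<'E'
from h import *
A,o=cur()
for psi in(15,):
    B=place(psi,42,.22);print(B[:3,3]);twist(A,B)
    C=place(psi,90,.15);print(C[:3,3]);twist(B,C)
E
```

```text
[0.60730405 0.18102058 0.28276936]
n 10 shift cm [-0.07 -3.51  0.19] turn [ 0.05 -0.48 -2.08] | total one-go shift [ -6.45 -34.3    1.63] turn [  0.5  -4.8 -20.8]
[0.60048808 0.17919425 0.22138167]
n 8 shift cm [0.2  0.   0.77] turn [-0.03 -6.    0.01] | total one-go shift [-0.68  0.02  6.14] turn [ -0.2 -48.    0.1]
```

>>> {"method": "servo_tool", "body": {"plan": [[0, [0, -1.8, 0], [0, 0, -1]], [0, [0, -3.5, 0.2], [0, -0.5, -2.1]], [0, [0, -3.5, 0.2], [0, -0.5, -2.1]], [0, [0, -3.5, 0.2], [0, -0.5, -2.1]], [0, [0, -3.5, 0.2], [0, -0.5, -2.1]], [0, [0, -3.5, 0.2], [0, -0.5, -2.1]], [0, [0, -3.5, 0.2], [0, -0.5, -2.1]], [0, [0, -3.5, 0.2], [0, -0.5, -2.1]], [0, [0, -3.5, 0.2], [0, -0.5, -2.1]], [0, [0, -3.5, 0.2], [0, -0.5, -2.1]], [0, [0, -1.8, 0], [0, 0, -1]], [0, [0, 0, 0], [0, -6, 0]], [0, [0.2, 0, 0], [0, -6, 0]], [0, [0.2, 0, 0], [0, -6, 0]], [0, [0.2, 0, 0], [0, -6, 0]], [0, [0.2, 0, 0], [0, -6, 0]], [0, [0, 0, 0], [0, 0, 0]]]}}

```text
time_s: 9.98
tool_pos: [0.5952, 0.1952, 0.2809]
tool_rot: [-179.7, 26.4, 15.7]
force: [-0.4, 2.9, -2.1]
grip_width: 0.0499
```

```bash
python3 - <<'E'
from h import *
A,o=cur();print(np.round(o['qpos'],1),o['grip_width'])
twist(A,place(15,90,.15))
E
```

```text
[-27.8  36.8  15.7  55.9  -9.2 114.7 -89.2] 0.049938999721194616
n 4 shift cm [0.87 0.43 1.22] turn [ 0.05 -5.45  0.23] | total one-go shift [2.71 1.72 5.29] turn [  0.2 -21.8   0.9]
```

```bash
python3 - <<'E'
from h import *
A,o=cur()
B=place(90,69,.19);twist(A,B);twist(B,place(90,90,.15))
E
```

```text
n 11 shift cm [0.05 0.28 0.22] turn [-3.06 -0.08 -6.  ] | total one-go shift [2.13 2.71 1.61] turn [-33.6  -0.8 -66. ]
n 4 shift cm [ 0.47 -0.    0.76] turn [-0.03 -5.25  0.01] | total one-go shift [1.43 0.   3.26] turn [ -0.1 -21.    0. ]
```

>>> {"method": "servo_tool", "body": {"plan": [[0, [0, 0.3, 0.2], [-3, 0, -6]], [0, [0, 0.3, 0.2], [-3, 0, -6]], [0, [0, 0.3, 0.2], [-3, 0, -6]], [0, [0, 0.3, 0.2], [-3, 0, -6]], [0, [0, 0.3, 0.2], [-3, 0, -6]], [0, [0, 0.3, 0.2], [-3, 0, -6]], [0, [0, 0.3, 0.2], [-3, 0, -6]], [0, [0, 0.3, 0.2], [-3, 0, -6]], [0, [0, 0.3, 0.2], [-3, 0, -6]], [0, [0, 0.3, 0.2], [-3, 0, -6]], [0, [0, 0.3, 0.2], [-3, 0, -6]], [0, [0, 0, 0], [0, 0, 0]]]}}

```text
time_s: 10.98
tool_pos: [0.6117, 0.1493, 0.2791]
tool_rot: [177.1, 25.8, 90.9]
force: [0.7, 0.7, -0.8]
grip_width: 0.05
```

```bash
python3 - <<'E'
from h import *
A,o=cur();print(np.round(o['qpos'],1),o['grip_width'])
twist(A,place(90,90,.15))
E
```

```text
[-34.8  19.8   6.4  79.2  21.9  90.8 -28.5] 0.04998828002409857
n 4 shift cm [1.25 0.03 0.91] turn [ 0.88 -5.61  0.12] | total one-go shift [4.4  0.04 4.29] turn [  3.5 -22.4   0.5]
```

Much better joint posture. I'll finish the turn.

>>> {"method": "servo_tool", "body": {"plan": [[0, [0.8, 0, 0.6], [0.6, -4, 0]], [0, [1, 0, 0.8], [0.8, -5, 0]], [0, [1, 0, 0.8], [0.8, -5, 0]], [0, [1, 0, 0.8], [0.8, -5, 0]], [0, [0.8, 0, 0.6], [0.6, -4, 0]], [0, [0, 0, 0], [0, 0, 0]]]}}

```text
time_s: 11.48
tool_pos: [0.6134, 0.1565, 0.2388]
tool_rot: [177.4, 48.9, 86.3]
force: [-1.0, 0.7, -2.7]
grip_width: 0.05
```

```bash
python3 - <<'E'
from h import *
A,o=cur();print(np.round(o['qpos'],1),o['grip_width'])
twist(A,place(90,90,.15));twist(A,place(90,90,.075))
r=env.read_camera('scene');t=env.read_camera('top')
def proj(r,P): return cv2.projectPoints(np.array(P,float).reshape(-1,1,3),np.array(r['rvec']),np.array(r['tvec']),np.array([[r['fx'],0,r['cx']],[0,r['fy'],r['cy']],[0,0,1]]),None)[0][:,0].round(1)
bk=A@TB;P=[PEG,PEG+[0,0,.06],bk[:3,3],(bk@[.045,0,0,1])[:3],(bk@[-.045,0,0,1])[:3]]
s=proj(r,P);u=proj(t,P);print(s.tolist(),u.tolist(),P[2:])
print('scene origin',260,170,'top',130,120)
im=np.hstack([cv2.resize(r['image'][170:300,260:390],(400,400),interpolation=2),cv2.resize(t['image'][110:240,120:250],(400,400),interpolation=2)])
for k,(x,y) in enumerate(np.vstack([(s-[260,170])*400/130,(u-[120,110])*400/130+[400,0]])): cv2.circle(im,(int(x),int(y)),2,(0,0,255) if k%5<2 else (255,0,0),-1)
cv2.imwrite('pics/p4.png',im)
E
```

```text
[-43.   34.4   8.7  73.7  34.3 101.9 -38.8] 0.04998117673097824
n 1 shift cm [ 2.22 -0.04  0.1 ] turn [-0.02  0.78 -2.13] | total one-go shift [ 2.22 -0.04  0.1 ] turn [-0.   0.8 -2.1]
n 3 shift cm [ 2.62 -0.06  1.69] turn [-0.01  0.26 -0.71] | total one-go shift [ 7.87 -0.27  5.02] turn [-0.   0.8 -2.1]
[[314.8, 250.5], [317.4, 240.6], [319.8, 209.9], [317.3, 219.5], [322.6, 199.8]] [[169.2, 179.4], [164.7, 173.9], [156.5, 157.4], [161.1, 162.4], [151.5, 151.9]] [array([0.6127101 , 0.16977758, 0.24220684]), array([0.61393494, 0.16914269, 0.197228  ]), array([0.61148526, 0.17041248, 0.28718569])]
scene origin 260 170 top 130 120
```

View pics/p4.png

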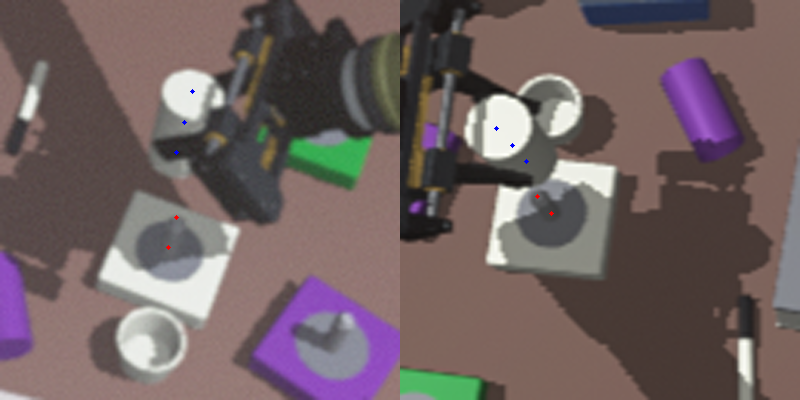

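The overlay agrees: the beaker bottom is at scene crop (189,93) against a predicted (192,91), and the peg foot and tip fall on the peg. Next I descend over the peg.

>>> {"method": "servo_tool", "body": {"plan": [[0, [1.1, 0, 0], [0, 0.4, -1]], [0, [1.1, 0, 0], [0, 0.4, -1]], [0, [1.9, 0, 1.6], [0, 0, 0]], [0, [1.9, 0, 1.7], [0, 0, 0]], [0, [1.9, 0, 1.7], [0, 0, 0]], [0, [0, 0, 0], [0, 0, 0]]]}}

```text
time_s: 12.08
tool_pos: [0.6225, 0.169, 0.1613]
tool_rot: [177.4, 46.5, 87.1]
force: [-1.1, -0.5, -2.2]
grip_width: 0.0504
```

```bash
python3 - <<'E'
from h import *
A,o=cur();print(np.round(o['qpos'],1),o['force'].round(1) if hasattr(o['force'],'round') else o['force'])
bk=A@TB;print((bk@[.045,0,0,1])[:3].round(4),bk[:3,0].round(3))
twist(A,place(90,90,.02))
E
```

```text
[-42.1  37.9   7.5  75.9  32.4  95.3 -42.3] [-1.1 -0.5 -2.2]
[0.6229 0.1834 0.1203] [ 0.029  0.029 -0.999]
n 2 shift cm [ 2.59 -0.51  2.34] turn [ 0.28 -0.84 -0.86] | total one-go shift [ 5.13 -1.07  4.71] turn [ 0.6 -1.7 -1.7]
```

>>> {"method": "servo_tool", "body": {"plan": [[0, [0, -0.5, 0], [0.3, -0.9, -0.9]], [0, [0, -0.5, 0], [0.3, -0.9, -0.9]], [0, [1.3, 0, 1.2], [0, 0, 0]], [0, [1.3, 0, 1.2], [0, 0, 0]], [0, [1.3, 0, 1.2], [0, 0, 0]], [0, [0.6, 0, 0.5], [0, 0, 0]], [0, [0, 0, 0], [0, 0, 0]]]}}

```text
time_s: 12.67
tool_pos: [0.6144, 0.1687, 0.102]
tool_rot: [179.4, 48.0, 89.2]
force: [-0.5, 0.4, -0.7]
grip_width: 0.0504
```

```bash
python3 - <<'E'
from h import *
A,o=cur();print(np.round(o['qpos'],1),np.round(o['force'],1))
bk=A@TB;print((bk@[.045,0,0,1])[:3].round(4),bk[:3,0].round(3))
twist(A,place(90,90,.00))
E
```

```text
[-42.5  41.6   7.1  78.2  32.4  92.2 -44.6] [-0.5  0.4 -0.7]
[0.6137 0.1821 0.0607] [ 0.005  0.003 -1.   ]
n 1 shift cm [ 2.38 -0.07  1.93] turn [ 0.15 -0.19 -0.22] | total one-go shift [ 2.38 -0.07  1.93] turn [ 0.1 -0.2 -0.2]
```

Beaker is over the peg (rim z ≈ 0.061). Continuing down gently.

>>> {"method": "servo_tool", "body": {"plan": [[0, [0.9, 0, 0.7], [0, 0, 0]], [0, [0.7, 0, 0.6], [0, 0, 0]], [0, [0.4, 0, 0.3], [0, 0, 0]], [0, [0.2, 0, 0.2], [0, 0, 0]], [0, [0, 0, 0], [0, 0, 0]]]}}

```text
time_s: 13.08
tool_pos: [0.6148, 0.1696, 0.0705]
tool_rot: [179.4, 48.2, 89.2]
force: [-0.7, 0.1, 3.0]
grip_width: 0.0499
```

```bash
python3 - <<'E'
from h import *
A,o=cur();print(np.round(o['qpos'],1),np.round(o['force'],1))
bk=A@TB;print((bk@[.045,0,0,1])[:3].round(4),bk[:3,0].round(3))
E
```

```text
[-42.4  43.8   6.9  78.6  32.3  90.2 -46.1] [-0.7  0.1  3. ]
[0.6141 0.1829 0.0291] [ 0.004  0.    -1.   ]
```

Contact felt (3 N up). Releasing.

>>> {"method": "servo_tool", "body": {"plan": [[0.7, [0, 0, 0], [0, 0, 0]], [0.8, [0, 0, 0], [0, 0, 0]], [1, [0, 0, 0], [0, 0, 0]], [1, [0, 0, 0], [0, 0, 0]], [1, [0, 0, 0], [0, 0, 0]], [1, [0, 0, 0], [0, 0, 0]]]}}

```text
time_s: 13.58
tool_pos: [0.616, 0.1701, 0.0724]
tool_rot: [179.2, 48.0, 89.0]
force: [-0.1, 0.0, 0.2]
grip_width: 0.0819
```

>>> {"method": "servo_tool", "body": {"plan": [[1, [0, 0, -1], [0, 0, 0]], [1, [0, 0, -2], [0, 0, 0]], [1, [0, 0, -2], [0, 0, 0]], [1, [0, 0, -2], [0, 0, 0]], [1, [0, 0, -2], [0, 0, 0]], [1, [0, 0, -3], [0, 0, 0]], [1, [0, 0, -3], [0, 0, 0]], [1, [0, 0, 0], [0, 0, 0]]]}}

```text
time_s: 14.25
tool_pos: [0.6144, 0.2869, 0.1796]
tool_rot: [179.3, 48.1, 89.0]
force: [-0.8, 1.3, 0.7]
grip_width: 0.0872
```

```bash
python3 - <<'E'
from h import *
A,o=cur();print(np.round(o['qpos'],1),np.round(o['force'],1),A[:3,3])
r=env.read_camera('scene');t=env.read_camera('top')
im=np.hstack([cv2.resize(r['image'][170:300,260:390],(400,400),interpolation=2),cv2.resize(t['image'][110:240,120:250],(400,400),interpolation=2)])
cv2.imwrite('pics/p5.png',im)
E
```

```text
[-47.4  46.7   6.   60.   30.6 106.8 -42.6] [-0.8  1.3  0.7] [0.61442983 0.28686974 0.17961718]
```

View pics/p5.png

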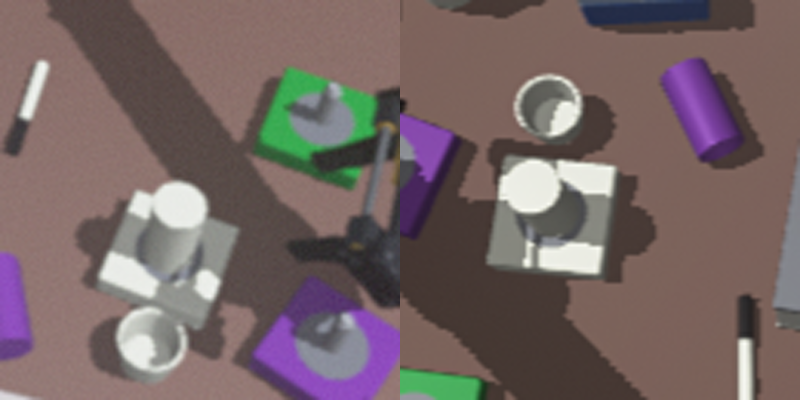

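The beaker stands upside down, centred over the peg (scene crop bottom at (180,205), foot on the grey disc), and the pot has not moved. Now the handle.

```bash
python3 - <<'E'
from h import *
A,o=cur()
W=down([.58,.24,.32],65,0);twist(A,W);V=down([.50,-.14,.26],-6.1,0);twist(W,V)
E
```

```text
n 8 shift cm [-1.41 -0.21 -1.36] turn [1.32 5.94 2.84] | total one-go shift [-13.56  -3.32  -6.32] turn [10.5 47.5 22.7]
n 11 shift cm [-2.64  2.68  0.55] turn [-0.   -0.    6.46] | total one-go shift [-37.82   8.81   6.  ] turn [-0.  -0.  71.1]
```

>>> {"method": "servo_tool", "body": {"plan": [[1, [-1.4, -0.2, -1.4], [1.3, 5.9, 2.8]], [1, [-1.4, -0.2, -1.4], [1.3, 5.9, 2.8]], [1, [-1.4, -0.2, -1.4], [1.3, 5.9, 2.8]], [1, [-1.4, -0.2, -1.4], [1.3, 5.9, 2.8]], [1, [-1.4, -0.2, -1.4], [1.3, 5.9, 2.8]], [1, [-1.4, -0.2, -1.4], [1.3, 5.9, 2.8]], [1, [-1.4, -0.2, -1.4], [1.3, 5.9, 2.8]], [1, [-1.4, -0.2, -1.4], [1.3, 5.9, 2.8]], [1, [0, 0, 0], [0, 0, 0]]]}}

```text
time_s: 15.1
tool_pos: [0.5774, 0.2299, 0.3088]
tool_rot: [-178.9, 0.0, 63.6]
force: [2.5, -2.2, 1.5]
grip_width: 0.0869
```

```bash
python3 - <<'E'
from h import *
A,o=cur();print(np.round(o['qpos'],1))
V=down([.50,-.14,.28],-6.1,0);twist(A,V)
E
```

```text
[-27.3  13.9   4.5  79.   -1.9  87.8 -49.3]
n 11 shift cm [-2.52  2.64  0.24] turn [-0.09  0.06  6.33] | total one-go shift [-36.57   9.59   2.71] turn [-0.9  0.7 69.7]
```

>>> {"method": "servo_tool", "body": {"plan": [[1, [-2.5, 2.6, 0.2], [0, 0, 6.3]], [1, [-2.5, 2.6, 0.2], [0, 0, 6.3]], [1, [-2.5, 2.6, 0.2], [0, 0, 6.3]], [1, [-2.5, 2.6, 0.2], [0, 0, 6.3]], [1, [-2.5, 2.6, 0.2], [0, 0, 6.3]], [1, [-2.5, 2.6, 0.2], [0, 0, 6.3]], [1, [-2.5, 2.6, 0.2], [0, 0, 6.3]], [1, [-2.5, 2.6, 0.2], [0, 0, 6.3]], [1, [-2.5, 2.6, 0.2], [0, 0, 6.3]], [1, [-2.5, 2.6, 0.2], [0, 0, 6.3]], [1, [-2.5, 2.6, 0.2], [0, 0, 6.3]], [1, [0, 0, 0], [0, 0, 0]]]}}

```text
time_s: 16.1
tool_pos: [0.4692, -0.1601, 0.2713]
tool_rot: [179.8, 2.4, -10.8]
force: [-0.3, -1.5, 0.5]
grip_width: 0.0872
```

```bash
cat >>h.py <<'E'
H=np.array([.4695,-.1505,.098]); HG=np.array([.7035,-.1757,.095])
def hand(tilt,up=0,th=0): # grasp pose on handle with lid at th deg (tool turns with lid)
    a=np.radians(tilt);f=np.array([np.cos(np.radians(-6.1)),np.sin(np.radians(-6.1)),0])
    G=down(H+.019*(f*np.sin(a)-np.array([0,0,np.cos(a)]))+[0,0,up],-6.1,tilt)
    R=np.eye(4);R[:3,:3]=Ro.from_rotvec(np.array([-f[1],f[0],0])*th,degrees=True).as_matrix();Z=np.eye(4);Z[:3,3]=HG
    return Z@R@np.linalg.inv(Z)@G
E
python3 - <<'E'
from h import *
A,o=cur();print(np.round(o['qpos'],1))
twist(A,hand(15,.08));twist(A,hand(5,.08));print(hand(15)[:3,3])
E
```

```text
[ -9.   -0.5  24.5  99.1   0.6  83.7 -85.4]
n 3 shift cm [-0.1  -0.32  3.73] turn [ 0.24  5.81 -1.55] | total one-go shift [ 0.81 -1.03 11.13] turn [ 0.7 17.4 -4.7]
n 3 shift cm [ 0.01 -0.32  3.74] turn [ 0.1   2.47 -1.56] | total one-go shift [ 0.49 -1.   11.2 ] turn [ 0.3  7.4 -4.7]
[ 0.47438972 -0.15102256  0.07964741]
```

>>> {"method": "servo_tool", "body": {"plan": [[1, [0, -0.3, 2], [0, 4, -1.2]], [1, [-0.1, -0.3, 2.5], [0.3, 4, -1.2]], [1, [-0.1, -0.2, 2.5], [0.3, 4, -1.2]], [1, [-0.1, -0.2, 2.3], [0.2, 4, -1]], [1, [0, 0, 2], [0, 1.5, 0]], [1, [0, 0, 0], [0, 0, 0]]]}}

```text
time_s: 16.6
tool_pos: [0.4691, -0.158, 0.1478]
tool_rot: [-179.9, -15.3, -6.8]
force: [-0.7, -0.8, -0.8]
grip_width: 0.0879
```

```bash
python3 - <<'E'
from h import *
A,o=cur();print(np.round(o['qpos'],1))
twist(A,hand(15,.03));twist(A,hand(15,0))
r=env.read_camera('wrist')
Tc=A@np.array(r['T_tool_cam'])
im=r['image'].copy()
for P in (H,H+np.array([-.0249,.00266,0]),H+np.array([.0348,-.0037,0])):
    q=np.linalg.inv(Tc)@np.r_[P,1];u=(q[:2]/q[2]*r['fx']+[r['cx'],r['cy']]);print(u.round(1));cv2.circle(im,tuple(int(v) for v in u),3,(0,0,255),-1)
s=env.read_camera('scene')
cv2.imwrite('pics/h6.png',np.hstack([cv2.resize(im,(440,330)),cv2.resize(s['image'][110:260,160:320],(352,330),interpolation=2)]))
E
```

```text
[ -8.6 -10.5  24.2 123.2   2.3  51.3 -82.2]
n 2 shift cm [-0.29 -0.37  1.9 ] turn [ 0.02 -0.13 -0.34] | total one-go shift [-0.58 -0.74  3.8 ] turn [ 0.  -0.3 -0.7]
n 2 shift cm [-0.68 -0.37  3.35] turn [ 0.02 -0.13 -0.34] | total one-go shift [-1.37 -0.74  6.69] turn [ 0.  -0.3 -0.7]
[243.6 230.2]
[244.  263.7]
[243.1 183.5]
```

View pics/h6.png

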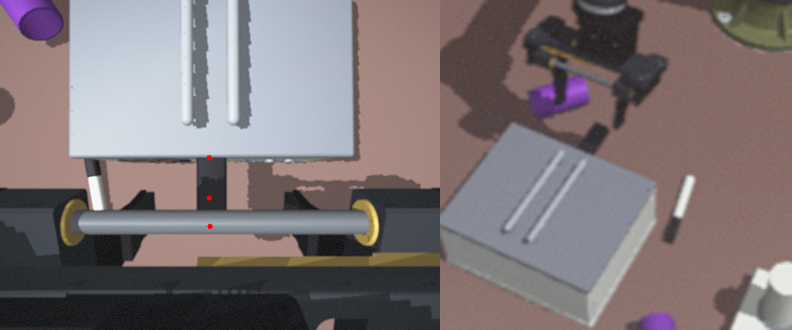

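The predicted handle points lie on the bar (bar centre at about 211, dots at 209), and the lid edge matches. Descending and gripping.

>>> {"method": "servo_tool", "body": {"plan": [[1, [-0.3, -0.4, 1.5], [0, 0, -0.3]], [1, [-0.3, -0.3, 1.7], [0, 0, -0.3]], [1, [-0.3, 0, 1.7], [0, 0, 0]], [1, [-0.3, 0, 1.2], [0, 0, 0]], [1, [-0.1, 0, 0.6], [0, 0, 0]], [1, [0, 0, 0], [0, 0, 0]]]}}

```text
time_s: 17.2
tool_pos: [0.4888, -0.1558, 0.0931]
tool_rot: [179.7, -16.2, -6.1]
force: [-0.6, -0.4, 0.2]
grip_width: 0.0869
```

```bash
python3 - <<'E'
from h import *
A,o=cur();print(np.round(o['qpos'],1))
twist(A,hand(15,0))
E
```

```text
[ -9.4  -4.5  25.3 125.6  -0.9  42.4 -79.4]
n 1 shift cm [-1.8  -0.33  0.87] turn [ 0.3  -1.23 -0.01] | total one-go shift [-1.8  -0.33  0.87] turn [ 0.3 -1.2 -0. ]
```

>>> {"method": "servo_tool", "body": {"plan": [[1, [-0.9, -0.2, 0.2], [0.2, -0.6, 0]], [1, [-0.8, -0.2, 0.3], [0.1, -0.6, 0]], [1, [-0.2, 0, 0.4], [0, 0, 0]], [1, [0, 0, 0], [0, 0, 0]]]}}

```text
time_s: 17.53
tool_pos: [0.4753, -0.1506, 0.0821]
tool_rot: [180.0, -15.2, -6.1]
force: [-0.5, 0.0, -1.1]
grip_width: 0.0873
```

```bash
python3 - <<'E'
from h import *
A,o=cur();print(np.round(o['qpos'],1))
twist(A,hand(15,0))
E
```

```text
[ -9.4  -4.7  25.2 127.   -0.8  42.3 -79.5]
n 1 shift cm [-0.15  0.05  0.22] turn [ 0.02 -0.17  0.01] | total one-go shift [-0.15  0.05  0.22] turn [ 0.  -0.2  0. ]
```

>>> {"method": "servo_tool", "body": {"plan": [[1, [-0.1, 0, 0.2], [0, 0, 0]], [0, [0, 0, 0], [0, 0, 0]], [0, [0, 0, 0], [0, 0, 0]], [0, [0, 0, 0], [0, 0, 0]], [0, [0, 0, 0], [0, 0, 0]], [0, [0, 0, 0], [0, 0, 0]], [0, [0, 0, 0], [0, 0, 0]], [0, [0, 0, 0], [0, 0, 0]], [0, [0, 0, 0], [0, 0, 0]], [0, [0, 0, 0], [0, 0, 0]]], "force": 40}}

```text
time_s: 18.37
tool_pos: [0.4758, -0.1508, 0.0813]
tool_rot: [180.0, -15.3, -6.1]
force: [-0.7, 0.2, 0.1]
grip_width: 0.0351
```

```bash
python3 - <<'E'
from h import *
A,o=cur();print(np.round(o['qpos'],1))
np.save('G0.npy',A)
f=np.array([np.cos(np.radians(-6.1)),np.sin(np.radians(-6.1)),0])
def L(th):
    R=np.eye(4);R[:3,:3]=Ro.from_rotvec(np.array([-f[1],f[0],0])*th,degrees=True).as_matrix();Z=np.eye(4);Z[:3,3]=HG
    return Z@R@np.linalg.inv(Z)@A
twist(A,L(20));twist(A,L(40));print(L(40)[:3,3])
E
```

```text
[ -9.4  -4.7  25.3 127.2  -0.9  42.  -79.4]
n 4 shift cm [ 0.5   0.   -1.94] turn [-0. -5. -0.] | total one-go shift [ 2.98  0.   -7.39] turn [ -0. -20.  -0.]
n 7 shift cm [ 0.58  0.   -2.21] turn [-0.   -5.71 -0.  ] | total one-go shift [  8.3    0.   -13.32] turn [ -0. -40.  -0.]
[ 0.52034796 -0.15556406  0.23178663]
```

>>> {"method": "servo_tool", "body": {"plan": [[0, [0, 0, 0], [0, 0, 0]], [0, [0, 0, 0], [0, 0, 0]], [0, [0, 0, 0], [0, 0, 0]], [0, [0, 0, 0], [0, 0, 0]], [0, [0, 0, 0], [0, 0, 0]]]}}

```text
time_s: 18.78
tool_pos: [0.4757, -0.1519, 0.0813]
tool_rot: [180.0, -15.4, -6.2]
force: [-0.7, -1.1, -0.1]
grip_width: 0.0258
```

Gripped at 26 mm. Raise along the arc, in stages.

>>> {"method": "servo_tool", "body": {"plan": [[0, [0.1, 0, -0.4], [0, -1, 0]], [0, [0.2, 0, -0.8], [0, -2, 0]], [0, [0.2, 0, -0.8], [0, -2, 0]], [0, [0.2, 0, -0.8], [0, -2, 0]], [0, [0.2, 0, -0.8], [0, -2, 0]], [0, [0.2, 0, -0.8], [0, -2, 0]], [0, [0.2, 0, -0.8], [0, -2, 0]], [0, [0.2, 0, -0.8], [0, -2, 0]], [0, [0.2, 0, -0.8], [0, -2, 0]], [0, [0, 0, 0], [0, 0, 0]]]}}

```text
time_s: 19.62
tool_pos: [0.482, -0.1527, 0.1511]
tool_rot: [179.9, 2.5, -6.2]
force: [-2.3, -0.1, -0.1]
grip_width: 0.0254
```

```bash
cat >>h.py <<'E'
def lidst():
    A,o=cur();f=np.array([np.cos(np.radians(-6.1)),np.sin(np.radians(-6.1)),0])
    g=(A@[0,0,-.019,1])[:3]-HG;g0=(np.load('G0.npy')@[0,0,-.019,1])[:3]-HG
    an=lambda v:np.degrees(np.arctan2(v[2],-v@f))
    print(np.round(o['qpos'],1),'F',np.round(o['force'],1),'w',o['grip_width'],'lid by position',an(g)-an(g0),'by turn',o['tool_rot'][1]+15.4,'radius',np.hypot(g@f,g[2]),np.hypot(g0@f,g0[2]))
    def L(th):
        R=np.eye(4);R[:3,:3]=Ro.from_rotvec(np.array([-f[1],f[0],0])*th,degrees=True).as_matrix();Z=np.eye(4);Z[:3,3]=HG
        return Z@R@np.linalg.inv(Z)@np.load('G0.npy')
    return A,L
E
python3 - <<'E'
from h import *
A,L=lidst();twist(A,L(40))
E
```

```text
[ -9.8   5.5  25.5 107.5  -1.9  70.  -79.8] F [-2.3 -0.1 -0.1] w 0.025408225871694466 lid by position 17.56677795439778 by turn 17.927294148856696 radius 0.234192857980709 0.23414744396154585
n 4 shift cm [ 0.57 -0.03 -2.17] turn [ 0.03 -5.53 -0.03] | total one-go shift [ 3.48 -0.11 -8.23] turn [  0.1 -22.1  -0.1]
```

>>> {"method": "servo_tool", "body": {"plan": [[0, [0.2, 0, -0.9], [0, -2.2, 0]], [0, [0.2, 0, -0.9], [0, -2.2, 0]], [0, [0.2, 0, -0.9], [0, -2.2, 0]], [0, [0.2, 0, -0.9], [0, -2.2, 0]], [0, [0.2, 0, -0.9], [0, -2.2, 0]], [0, [0.2, 0, -0.9], [0, -2.2, 0]], [0, [0.2, 0, -0.9], [0, -2.2, 0]], [0, [0.2, 0, -0.9], [0, -2.2, 0]], [0, [0.2, 0, -0.9], [0, -2.2, 0]], [0, [0, 0, 0], [0, 0, 0]]]}}

```text
time_s: 20.45
tool_pos: [0.5138, -0.1563, 0.2236]
tool_rot: [180.0, 22.9, -6.2]
force: [-4.6, 0.2, 4.5]
grip_width: 0.0257
```

```bash
python3 - <<'E'
from h import *
A,L=lidst();twist(A,L(40))
E
```

```text
[ -6.8  23.8  26.1  81.7  -5.2  99.2 -76.7] F [-4.6  0.2  4.5] w 0.02567530637601154 lid by position 37.413865884513136 by turn 38.31566103513179 radius 0.2343710021946529 0.23414744396154585
n 1 shift cm [ 0.27 -0.15 -1.01] turn [-0.02 -1.74 -0.13] | total one-go shift [ 0.27 -0.15 -1.01] turn [-0.  -1.7 -0.1]
```

>>> {"method": "servo_tool", "body": {"plan": [[0, [0.1, 0, -0.5], [0, -0.9, 0]], [0, [0.1, 0, -0.5], [0, -0.9, 0]], [0, [0, 0, 0], [0, 0, 0]], [0, [0, 0, 0], [0, 0, 0]], [0, [0, 0, 0], [0, 0, 0]]]}}

```text
time_s: 20.87
tool_pos: [0.5185, -0.1569, 0.2303]
tool_rot: [-180.0, 24.8, -6.3]
force: [-2.7, -0.1, 1.0]
grip_width: 0.0256
```

```bash
python3 - <<'E'
from h import *
A,L=lidst()
s=env.read_camera('scene');t=env.read_camera('top')
f=np.array([np.cos(np.radians(-6.1)),np.sin(np.radians(-6.1)),0]);y=np.array([-f[1],f[0],0])
im=np.hstack([cv2.resize(s['image'][110:300,150:340],(400,400),interpolation=2),cv2.resize(t['image'][110:260,140:350],(400,286),interpolation=2) if 0 else cv2.resize(t['image'][80:270,150:340],(400,400),interpolation=2)])
for th,c in((35,(255,0,0)),(40,(0,0,255)),(45,(0,255,0))):
  R=Ro.from_rotvec(y*th,degrees=True)
  P=[HG+R.apply(-.2*f+k*.12*y+np.array([0,0,.012])) for k in(-1,1)]
  for r,o,dx in((s,(150,110),0),(t,(150,80),400)):
    u=cv2.projectPoints(np.array(P),np.array(r['rvec']),np.array(r['tvec']),np.array([[r['fx'],0,r['cx']],[0,r['fy'],r['cy']],[0,0,1]]),None)[0][:,0]
    for p in u:
        q=(p-o)*400/190+[dx,0]
        cv2.circle(im,(int(q[0]),int(q[1])),2,c,-1)
cv2.imwrite('pics/f7.png',im)
E
```

```text
[ -6.3  25.8  26.1  78.9  -5.5 102.  -76.4] F [-2.7 -0.1  1. ] w 0.0256208293532943 lid by position 39.46120088757917 by turn 40.22638651184269 radius 0.2344202631805534 0.23414744396154585
```

View pics/f7.png

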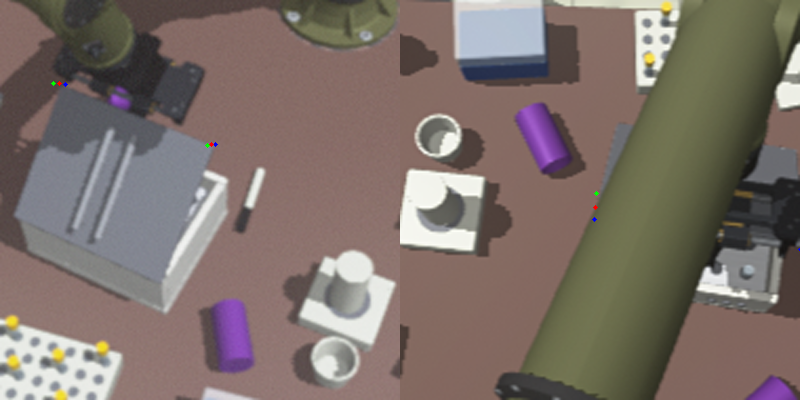

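The lid is up: its corners at scene crop (64,86) and (215,146) lie on the 35–40° overlay dots, kinematics give 39.5°, and the grip is 25.6 mm. The beaker is upside down on its block, and the pot and marker are unmoved.

```bash
python3 - <<'E'
from h import *
lidst();print(np.abs(env.get_obs()['joint_velocities']).max());print(env.sign_off())
E
```

```text
[ -6.3  25.8  26.1  78.9  -5.5 102.  -76.4] F [-2.5 -0.5 -0.3] w 0.0251445310485683 lid by position 39.48377594423084 by turn 40.20611417291761 radius 0.2344350556758216 0.23414744396154585
0.2762574846848032
the job is handed in; nothing more can be done
None
```

The beaker is upside down over the drying peg and released. The lid is raised and held in the gripper, which closed on the handle at 40 N. I handed the job in at about 21 s of the 72 s allowed; sign-off gives no verdict.

- **Beaker:** I picked it from the cradle with the tool tilted and lowered it over the peg until I felt contact (3 N). The rim was then estimated within 2 mm of the peg foot in x and y. After release, the pictures showed it standing upright and centred on the block.
- **Lid:** the last check put it at 39.5° from the gripper's position and 40.2° from its turn. The scene camera overlay is coarser and agreed at 35–40°. The grip width stayed at the handle's 26 mm and the arm was almost still.
- **Weak check:** the wrist force did not clearly show the 2–3 N lid load (vertical readings from -0.3 to 1 N). I relied on the constant grip width, the unchanged handle radius and the picture instead.
- **Bystanders:** the pot and marker looked unmoved in the last pictures. The pipette was outside the last crops, but the arm never went near it.

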